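# Seal the sachet box

## Task

It is closing time and the scented sachets are back in their airtight box with its lid laid on: snap down the four clips round the lid by pressing each one lightly with the fingertips, the near clip first, then the far one opposite, then the left and then the right, so that the seal seats evenly. Each clip must end fully home, flat against the side of the box. Do not lift the box or shove it about, and leave the doll, the soap carton and the candle beside it alone.

Things in the scene. Friction and masses are not known exactly. Their poses are not given: they have to be found in the camera images.
- box: clear plastic box with frosted lid 120 mm (box x) by 192 mm (box y), loose, about 0.8 kg, lid top 108 mm up. Origin: centre of the underside; z up, x to its far long side, y to its left short side (as the robot sees it; yaw within 0.4 rad). A white clip hinges at the middle of each side; hinge lines 100 mm up, 63 mm from the middle for near (-x) and far (+x), 99 mm for left (+y) and right (-y)
- clip_near (a joint): near clip, on the long side facing the robot: white flap 80 mm wide, 42 mm long from hinge to lip, 3 mm thick. 0 rad: open, sticking outward, 20 degrees above level; 1.92: shut, hanging straight down. Takes 1 to 3 N on its outer half, far more close to the hinge; springs back open if let go before 1.05 rad, beyond that it snaps shut by itself unless a finger is in its way
- clip_far (a joint): far clip, on the long side away from the robot; as clip_near
- clip_left (a joint): left clip, on the left short side; as clip_near but 66 mm wide
- clip_right (a joint): right clip, on the right short side; as clip_near but 66 mm wide
- clip_near_mid (a point): a point at the middle of the near clip's width, 28 mm out from its hinge line, inside the flap; it moves with the flap. Pressed straight down about 28 mm outside the hinge line, clear of the lid, until the fingertip is about 33 mm below the hinge, the clip snaps shut
- clip_far_mid (a point): the same point of the far clip
- clip_left_mid (a point): the same point of the left clip
- clip_right_mid (a point): the same point of the right clip
- doll: bystander: turned wooden peg doll, 30 mm across, 100 mm tall, loose; origin at the centre of its foot
- soap: bystander: upright carton 39 x 63 x 89 mm, loose; origin at the centre of its underside
- candle: bystander: short pillar candle with painted flowers on a square foil 53 mm wide, 64 mm tall with its wick, loose; origin at the centre of its underside

How it is judged:
On the way, in this order (a step that is already met when the one before it is completed fails the run):
1. the near clip is snapped shut (value of joint clip_near above 1.8 rad), for 0.1 s.
2. then the far clip is snapped shut (value of joint clip_far above 1.8 rad), for 0.1 s.
3. then the left clip is snapped shut (value of joint clip_left above 1.8 rad), for 0.1 s.
4. then the right clip is snapped shut (value of joint clip_right above 1.8 rad), for 0.1 s.
At the end, for the whole second after the job is handed in: all four clips are shut (over 1.8 rad of 1.92), the box stands flat and at rest on the counter within 30 mm of where it was, and the doll, the carton and the candle stand upright within 20 mm of where they were (value of joint each of clip_near, clip_far, clip_left, clip_right above 1.8 rad and angle between box's own z axis and vertical below 0.05 rad and height (world z) of box below 0.006 m and distance of box from where it was at the start of the episode below 0.03 m and linear speed of box below 0.01 m/s and distance of each of doll, soap, candle from where it was at the start of the episode below 0.02 m and angle between each of doll, soap, candle's own z axis and vertical below 0.2 rad); the robot touches nothing.
It fails at once if the box is lifted or tipped (over 15 mm or 0.15 rad) (height (world z) of box above 0.015 m or angle between box's own z axis and vertical above 0.15 rad).
It fails at once if the box is shoved more than 30 mm (distance of box from where it was at the start of the episode above 0.03 m).
It fails at once if the box or a clip is pressed harder than 25 N (contact force between any of the fingers, the arm and box above 25 N).
It fails at once if a bystander is knocked or moved more than 20 mm (distance of any of doll, soap, candle from where it was at the start of the episode above 0.02 m).
It also fails if it takes over 61 s, if anything falls off the work surface, if the arm or the gripper's body presses on something with over 40 N, if the wrist force passes 120 N, or if a joint passes its speed limit or range.

## Robot

A 7-joint arm with a two-finger parallel gripper is mounted at the origin on a cart in front of the work surface, level with it; the furniture and walls round the work are solid. World frame = base frame: x ahead of the robot, y to its left, z up, the work surface at z = 0. Lengths are in m, angles in rad, forces in N, time in s.
With the tool pointing down it reaches from about 0.4 to 0.875 m from the base axis. Payload 19.3 kg.
Tool frame: the origin (TCP) lies on the mounting face of the last link; the fingertips stand 173 mm ahead of it and the grasp point (between the pads) lies 155 mm ahead of it (bot.grip_point_offset is the distance from the TCP to the grasp point, in m); z points along the fingers, y is the line along which they close (so a half turn about z gives the same grasp; the last joint's range is limited). The gripper opens to 85 mm and grips with 20 to 120 N. Pads are 22 mm wide; open, the fingers measure 114 mm over their backs; the gripper's body (76 mm by 85 mm) begins 54 mm behind the grasp point. The pads swing forward as they close: fully open they stand 13 mm farther back than shut.
Start: joints at [-1.318, 0.521, -0.036, 1.599, 0.021, 1.021, -0.113], TCP at [0.198, 0.593, 0.405] pointing down, gripper open.
Joint ranges: [-2.91, 2.91], [-0.3, 2.13], [-1.5, 1.42], [0.17, 2.43], [-1.26, 4.41], [0.16, 1.93], [-2.52, 2.52]. Speed limits (rad/s): [1.89, 1.89, 2.39, 2.39, 3.01, 3.01, 3.01].

## Interface

Orientations are given as [roll, pitch, yaw] about the fixed x, y, z axes, in that order (R = Rz(yaw) Ry(pitch) Rx(roll)).
In Python, from workcell import bot gives the robot as it stands.
- The arm moves only by the tool arm_command, never from a script. Its argument "deltas" is a list of rows, each a list of 3 entries, a list of its own where there are three numbers: the shift along the tool's x, y, z in cm, then the turn, a rotation vector about the tool's x, y, z in rad, then the finger opening in cm, from 0 to 8.54. In form: [[[tx, ty, tz], [rx, ry, rz], claw], ...]. A call has 1 to 20 rows; each row shifts and turns the commanded pose from where the row before left it, along the tool's axes as they then stand; what a row does not reach is not made up. A row lasts 1/10 s, in which the tool goes at most 50 mm and 8.59 degrees, less where a joint would pass 70% of its speed; a pose out of reach is approached as far as the arm can. A call with a gripper value outside its range is refused whole. The fingers move at their own pace and stop on an object; "newtons" is the grip in N (left out, the last holds). Time passes only in rows, so rows that do not move let the fingers close. It gives the time, the measured TCP pose, the force, the opening and the grip force at its end, in the units of the state.
- bot.observe(): the state, without advancing time (a new reading comes with each control period).
- bot.grab_frame(name): name is "scene" or "side" or "wrist"; returns a dict with "frame" (384x512x3 uint8, red, green, blue), "K" (3x3 intrinsics, pixels), "rvec" (rotation vector, rad) and "tvec" (3), from world to camera coordinates, as OpenCV has them; the wrist camera has in their place "T_tool_cam" (4x4, takes a point from camera to tool coordinates, whose origin is the TCP and whose axes are the flange's). Camera axes: x right, y down, z forward; pixel columns grow to the right and rows downward; lengths in m; the calibration is good to about 2 mm. A picture is of the moment at which its call begins: read the wrist's pose just before it. There is no depth.
- bot.job_done(): hands the job in; it is judged then, once.
Trained networks look in a picture, given as the dict that the camera call returned (one of the last four; its "shot" number tells which), for a name from the list of things; names that differ only in an ending like _2 or _b are one class to them, and where a whole thing is asked for, a point or a joint stands for the part that bears it (a point fixed in the world has none). Each returns a list of dicts, best first, with "p" (0 to 1); they miss things now and then, are a little off and sometimes report something else, mostly with a low value. They report only what shows in the picture. A call takes as long as a camera call.
- bot.find_in(name, picture): "rect" ([left, top, width, height] in pixels, round what is visible of it).
- bot.mark_of(name, picture): "at" ([column, row] in pixels: a listed point, or the origin of a listed thing).
The state is a dict: "clock": time; "qpos": joint angles; "qd": joint speeds; "joint_efforts": joint torques, N m; "position": TCP position; "tool_rot": TCP orientation; "force": force on the tool from outside, world axes, zero at the start; "moment": the same for the moment, N m; "grip_width": finger opening in m; "finger_force": force on a finger pad.
Only numpy, scipy, OpenCV 4.12 (cv2) and the standard library are available. Lean on these libraries where they do the work, as an engineer would, in place of code of your own. Each camera call takes 0.05 s, during which the arm holds its last target. There are 200 camera calls.

## Working session

There is one attempt and no reset: what is moved stays moved. The work goes in short steps, Python scripts to look and compute and a tool call to move; the robot and the scene stay as the last step left them, time stands still between calls to the robot, and variables do not carry over. Pictures are saved under pics/ and viewed, at most 10 in all, crops included, and the job is handed in when it is done.

Besides the shell and the picture viewer there is one more tool, called after ">>>" in YAML: its name, and indented under it one key for each argument. arm_command: Moves the arm, as the interface text tells. Its arguments: {"type":"object","properties":{"deltas":{"type":"array","items":{"type":"array"}},"newtons":{"type":"number"}},"required":["deltas"]}

```bash
mkdir -p pics; ls; cat > h.py <<'E'
import numpy as np,cv2
from scipy.spatial.transform import Rotation as R
from workcell import bot
def proj(P,f):
    return cv2.projectPoints(np.atleast_2d(np.array(P,float)),np.array(f["rvec"],float),np.array(f["tvec"],float),np.array(f["K"]),None)[0][:,0]
def ray(px,f):
    Rm=R.from_rotvec(np.ravel(f["rvec"])).as_matrix();c=-Rm.T@np.ravel(f["tvec"])
    d=Rm.T@np.linalg.inv(f["K"])@np.array([*px,1.]);return c,d
def onz(px,f,z):
    c,d=ray(px,f);return c+d*(z-c[2])/d[2]
E
python3 - <<'E'
from h import *
print(bot.observe())
ims=[]
for n in("scene","side"):
    f=bot.grab_frame(n);ims.append(f["frame"][...,::-1])
    for t,z in[("box",0),("clip_near_mid",.11),("clip_far_mid",.11),("clip_left_mid",.11),("clip_right_mid",.11),("doll",0),("soap",0),("candle",0)]:
        r=bot.mark_of(t,f)
        for q in r[:2]: print(n,t,round(q["p"],2),np.round(q["at"]),np.round(onz(q["at"],f,z),3))
cv2.imwrite("pics/a.png",ims[0]);cv2.imwrite("pics/b.png",ims[1])
E
```

```text
pics
{'clock': 0.0, 'qpos': array([-1.31819633,  0.52204075, -0.03631035,  1.59997721,  0.02120486,
        1.02107863, -0.11279012]), 'qd': array([-0.00066496,  0.00090758, -0.00028422, -0.00063038, -0.00025099,
       -0.00140779,  0.00164845]), 'joint_efforts': array([ 6.08799946e-04, -9.27097034e+01,  1.98023580e+00, -3.69919503e+01,
        1.78528775e-02,  8.21766676e-03, -4.49898678e-07]), 'position': array([0.19825387, 0.59259053, 0.40412017]), 'tool_rot': array([-3.14047749e+00,  9.09382935e-05,  2.81877981e+00]), 'force': array([ 0.05189051, -0.23483685, -0.74554308]), 'moment': array([-0.03747064, -0.00341399,  0.01340553]), 'finger_force': 0.0, 'grip_width': 0.08548977173688506}
scene box 0.76 [247. 223.] [0.545 0.007 0.   ]
scene clip_near_mid 0.81 [232. 220.] [ 0.463 -0.008  0.11 ]
scene clip_far_mid 0.71 [263. 174.] [0.64  0.022 0.11 ]
scene clip_left_mid 0.65 [209. 176.] [0.545 0.137 0.11 ]
scene clip_right_mid 0.78 [291. 213.] [ 0.569 -0.112  0.11 ]
scene clip_right_mid 0.27 [265. 168.] [0.661 0.031 0.11 ]
scene doll 0.66 [183. 155.] [0.642 0.349 0.   ]
scene doll 0.3 [249. 223.] [0.548 0.003 0.   ]
scene candle 0.71 [338. 290.] [ 0.513 -0.295 -0.   ]
side box 0.75 [260. 213.] [0.553 0.008 0.   ]
side box 0.22 [224. 299.] [0.638 0.348 0.   ]
side clip_near_mid 0.67 [294. 173.] [ 0.457 -0.023  0.11 ]
side clip_far_mid 0.48 [232. 184.] [0.629 0.042 0.11 ]
side clip_left_mid 0.72 [292. 172.] [ 0.46  -0.033  0.11 ]
side clip_left_mid 0.46 [274. 199.] [0.524 0.132 0.11 ]
side clip_right_mid 0.63 [258. 162.] [ 0.554 -0.115  0.11 ]
side doll 0.82 [224. 297.] [0.639 0.342 0.   ]
side soap 0.63 [270. 170.] [ 0.506 -0.314  0.   ]
side soap 0.61 [275. 284.] [0.534 0.308 0.   ]
side candle 0.53 [268. 171.] [ 0.515 -0.303  0.   ]
```

View pics/a.png

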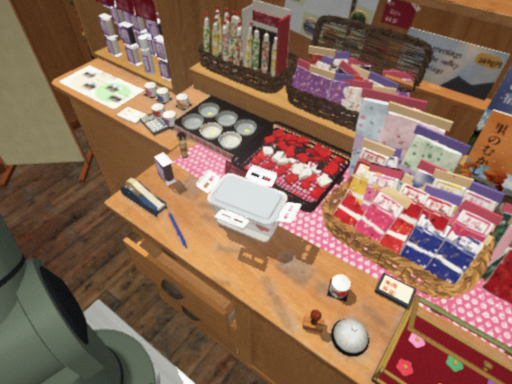

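View pics/b.png

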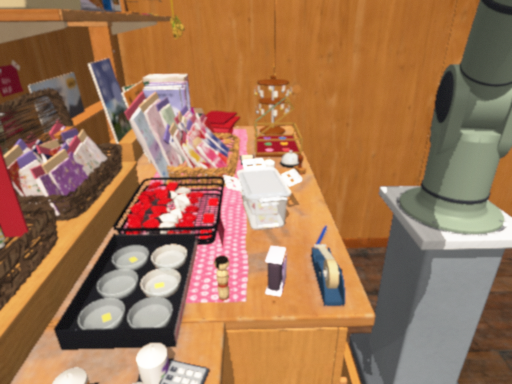

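The scene view shows the box at about (247,205) with all four clips open. The doll is at (183,145), the soap at (164,168) and the candle at (340,287). The side view agrees: box (263,195), soap (275,270), doll (223,278). Next I'll fit the box pose from both views.

```bash
cat >> h.py <<'E'
from scipy.optimize import least_squares
LOC={"clip_near_mid":(-.0893,0,.1096),"clip_far_mid":(.0893,0,.1096),"clip_left_mid":(0,.1253,.1096),"clip_right_mid":(0,-.1253,.1096),"box":(0,0,0)}
def W(p,l): c,s=np.cos(p[2]),np.sin(p[2]);return np.array([p[0]+c*l[0]-s*l[1],p[1]+s*l[0]+c*l[1],l[2]])
def fit(obs,p0=(.55,.012,.13)):
    # obs: (projector(P)->px, loc, px, focal) ; residual in px
    g=lambda p:np.concatenate([pr(W(p,l))-px for pr,l,px in obs])
    r=least_squares(g,p0,loss="soft_l1",f_scale=1.5,x_scale=[.01,.01,.05]);return r.x,g(r.x).reshape(-1,2)
E
python3 - <<'E'
from h import *
obs=[];nm=[]
for n in("scene","side"):
    f=bot.grab_frame(n)
    for t,l in LOC.items():
        for q in bot.mark_of(t,f)[:1]:
            if q["p"]>.4: obs.append((lambda P,f=f:proj(P,f)[0],l,np.array(q["at"])));nm.append((n,t))
p,r=fit(obs);print(np.round(p,4))
for a,b in zip(nm,r):print(a,np.round(b,1))
for t,l in LOC.items():print(t,np.round(W(p,l),3))
E
```

```text
[0.5464 0.0112 0.1767]
('scene', 'clip_near_mid') [ 0.8 -1.8]
('scene', 'clip_far_mid') [-2.5  2.9]
('scene', 'clip_left_mid') [-1.4  0.8]
('scene', 'clip_right_mid') [0.1 1.6]
('scene', 'box') [ 0.4 -3.2]
('side', 'clip_near_mid') [0.1 1.1]
('side', 'clip_far_mid') [-1.1 -3.2]
('side', 'clip_left_mid') [-0.1 -1.6]
('side', 'clip_right_mid') [0.3 3.4]
('side', 'box') [-0.3 -0.7]
clip_near_mid [ 0.458 -0.004  0.11 ]
clip_far_mid [0.634 0.027 0.11 ]
clip_left_mid [0.524 0.135 0.11 ]
clip_right_mid [ 0.568 -0.112  0.11 ]
box [0.546 0.011 0.   ]
```

>>> arm_command:
  deltas:
    - [[-2.8,-2.98,0],[0,0,0],0]
    - [[-2.8,-2.98,0],[0,0,0],0]
    - [[-2.8,-2.98,0],[0,0,0],0]
    - [[-2.8,-2.98,0],[0,0,0],0]
    - [[-2.8,-2.98,0],[0,0,0],0]
    - [[-2.8,-2.98,0],[0,0,0],0]
    - [[-2.8,-2.98,0],[0,0,0],0]
    - [[-2.8,-2.98,0],[0,0,0],0]
    - [[-2.8,-2.98,0],[0,0,0],0]
    - [[-2.8,-2.98,0],[0,0,0],0]
    - [[-2.8,-2.98,0],[0,0,0],0]
    - [[-2.8,-2.98,0],[0,0,0],0]
    - [[-2.8,-2.98,0],[0,0,0],0]
    - [[-2.8,-2.98,0],[0,0,0],0]
    - [[-2.8,-2.98,0],[0,0,0],0]
    - [[-2.6,-2.9,0],[0,0,0],0]
    - [[0,0,0],[0,0,-0.12],0]
    - [[0,0,0],[0,0,-0.12],0]
    - [[0,0,0],[0,0,-0.12],0]
    - [[0,0,0],[0,0,-0.12],0]

```text
clock: 3.5
position: [0.4702, -0.0003, 0.4048]
tool_rot: [3.142, 0.0, -2.98]
force: [0.8, -0.5, -0.1]
grip_width: 0.0004
finger_force: 0.0
```

```bash
cat >> h.py <<'E'
def wrist():
    s=bot.observe();f=bot.grab_frame("wrist");T=np.eye(4)
    T[:3,:3]=R.from_euler("xyz",s["tool_rot"]).as_matrix();T[:3,3]=s["position"]
    C=np.linalg.inv(T@f["T_tool_cam"]);f["rvec"]=cv2.Rodrigues(C[:3,:3])[0];f["tvec"]=C[:3,3];return s,f
def go(target,s=None):
    s=s or bot.observe();Rm=R.from_euler("xyz",s["tool_rot"]).as_matrix()
    print("tcp",np.round(s["position"],4),"rot",np.round(s["tool_rot"],3),"delta tool cm",np.round(Rm.T@(np.array(target)-s["position"])*100,2))
E
python3 - <<'E'
from h import *
s,f=wrist();print(s["clock"],s["position"],s["tool_rot"],s["force"],s["qpos"],s["grip_width"])
cv2.imwrite("pics/c.png",f["frame"][...,::-1])
obs=[];nm=[]
for t,l in LOC.items():
    for q in bot.mark_of(t,f)[:2]:
        print(t,q["p"],np.round(q["at"]),np.round(onz(q["at"],f,l[2]),3))
        if q["p"]>.5: obs.append((lambda P,f=f:proj(P,f)[0],l,np.array(q["at"])));nm.append(t)
if len(obs)>1:
    p,r=fit(obs);print(np.round(p,4))
    for a,b in zip(nm,r):print(a,np.round(b,1))
E
```

```text
3.5 [ 4.70248932e-01 -2.69298352e-04  4.04782391e-01] [ 3.14158049e+00  2.06227046e-04 -2.97967138e+00] [ 0.77891833 -0.5318095  -0.05235535] [-0.23763247  0.27753775  0.13672392  1.99903884 -0.04899768  0.86786381
  1.65832039] 0.0003842760664077911
clip_near_mid 0.97 [252. 178.] [ 0.46  -0.005  0.11 ]
clip_far_mid 0.45 [254. 320.] [0.636 0.025 0.11 ]
clip_left_mid 0.96 [363. 257.] [0.531 0.132 0.11 ]
clip_right_mid 0.7 [142. 256.] [ 0.569 -0.114  0.11 ]
clip_right_mid 0.21 [438. 298.] [0.569 0.235 0.11 ]
box 0.73 [254. 217.] [0.547 0.01  0.   ]
[0.549  0.0091 0.1568]
clip_near_mid [0.2 1.1]
clip_left_mid [ 1.2 -1.1]
clip_right_mid [-0.7 -0.8]
box [-0.8  1.3]
```

View pics/c.png

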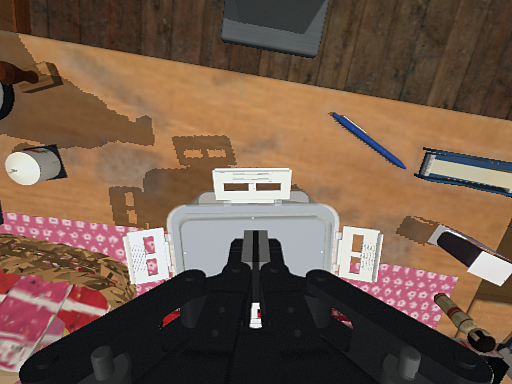

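The wrist view shows the near clip at (252,178), left at (363,257), right at (142,256) and the lid at (252,240). The far clip is partly hidden by the fingers. The networks agree with the picture, so I'll press the near clip.

>>> arm_command:
  deltas:
    - [[1.2,-0.2,3.5],[0,0,0],0]
    - [[0,0,4],[0,0,0],0]
    - [[0,0,3.5],[0,0,0],0]
    - [[0,0,0.5],[0,0,0],0]
    - [[0,0,0.5],[0,0,0],0]
    - [[0,0,0.5],[0,0,0],0]
    - [[0,0,0.5],[0,0,0],0]
    - [[0,0,0.5],[0,0,0],0]
    - [[0,0,0.5],[0,0,0],0]
    - [[0,0,0.5],[0,0,0],0]
    - [[0,0,0.5],[0,0,0],0]
    - [[0,0,0.5],[0,0,0],0]
    - [[0,0,0.5],[0,0,0],0]
    - [[0,0,0.5],[0,0,0],0]
    - [[0,0,0.3],[0,0,0],0]
    - [[0,0,0],[0,0,0],0]
    - [[0,0,0],[0,0,0],0]

```text
clock: 5.5
position: [0.4587, -0.0041, 0.2367]
tool_rot: [-3.142, -0.0, -2.985]
force: [0.2, 0.2, 1.1]
grip_width: 0.0003
finger_force: 0.0
```

>>> arm_command:
  deltas:
    - [[0,0,-4],[0,0,0],0]
    - [[0,0,-5],[0,0,0],0]
    - [[0,0,-5],[0,0,0],0]
    - [[0,0,-2.5],[0,0,0],0]
    - [[0,0,0],[0,0,0],0]

```text
clock: 6.0
position: [0.4592, -0.0041, 0.4054]
tool_rot: [3.142, 0.006, -2.985]
force: [-0.3, 0.1, 0.2]
grip_width: -0.0002
finger_force: 0.0
```

```bash
python3 - <<'E'
from h import *
s,w=wrist();f=bot.grab_frame("scene");g=bot.grab_frame("side")
for t in("box","clip_near_mid","clip_left_mid","clip_right_mid"):
    for q in bot.mark_of(t,w)[:1]: print(t,q["p"],np.round(q["at"]),np.round(onz(q["at"],w,LOC[t][2]),3))
a=cv2.resize(w["frame"][120:300,80:420],(400,212))
b=cv2.resize(f["frame"][120:260,180:380],(400,280));c=cv2.resize(g["frame"][140:280,140:340],(400,280))
o=np.zeros((500,800,3),np.uint8);o[:280,:400]=b;o[:280,400:]=c;o[285:497,:400]=a
cv2.imwrite("pics/d.png",o[...,::-1])
E
```

```text
box 0.78 [255. 224.] [0.55 0.01 0.  ]
clip_near_mid 0.81 [256. 198.] [ 0.472 -0.002  0.11 ]
clip_left_mid 0.9 [364. 261.] [0.527 0.131 0.11 ]
clip_right_mid 0.74 [146. 264.] [ 0.569 -0.113  0.11 ]
```

View pics/d.png

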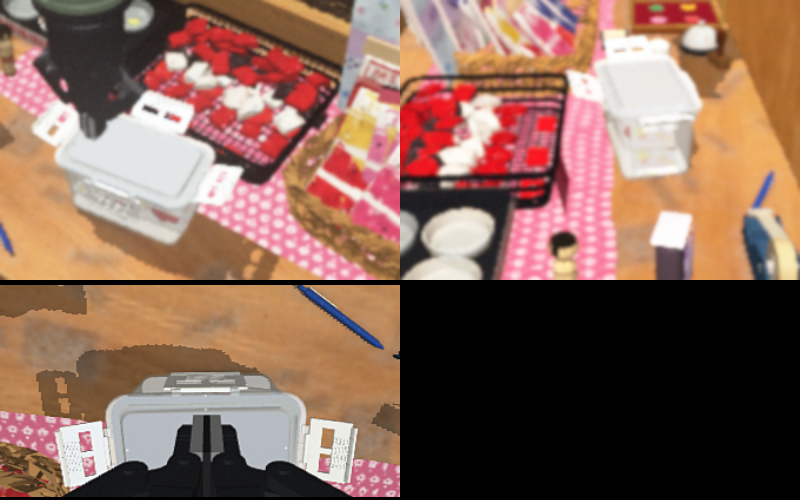

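Near clip is shut: the wrist crop shows it hanging down. Right and left are still open, and so is far, seen in the scene crop at (160,110). Now I'll check the clearance to the wire basket behind.

```bash
python3 - <<'E'
from h import *
g=bot.grab_frame("side");f=bot.grab_frame("scene")
for z in(0,.04,.07):
    print(z,[np.round(onz(p,g,z)[:2],3) for p in((220,178),(217,230),(217,242))],[np.round(onz(p,f,z)[:2],3) for p in((311,211),(246,169))])
go((.639,.024,.4))
E
```

```text
0 [array([ 0.687, -0.248]), array([0.672, 0.092]), array([0.668, 0.148])] [array([ 0.689, -0.115]), array([0.715, 0.141])]
0.04 [array([ 0.679, -0.158]), array([0.665, 0.155]), array([0.661, 0.206])] [array([ 0.658, -0.128]), array([0.683, 0.116])]
0.07 [array([ 0.673, -0.091]), array([0.66 , 0.202]), array([0.656, 0.25 ])] [array([ 0.635, -0.137]), array([0.659, 0.097])]
tcp [ 0.4587 -0.0041  0.4011] rot [-3.141e+00 -1.000e-03 -2.984e+00] delta tool cm [-18.25  -0.05   0.09]
```

>>> arm_command:
  deltas:
    - [[-4,0,0],[0,0,0],0]
    - [[-5,0,0],[0,0,0],0]
    - [[-5,0,0],[0,0,0],0]
    - [[-4.1,0,0],[0,0,0],0]
    - [[0,0,0],[0,0,0],0]
    - [[0,0,4],[0,0,0],0]
    - [[0,0,4],[0,0,0],0]
    - [[0,0,2.7],[0,0,0],0]

```text
clock: 7.25
position: [0.6365, 0.0242, 0.2918]
tool_rot: [3.142, -0.003, -2.984]
force: [0.5, 0.0, -0.6]
grip_width: 0.0003
finger_force: 0.0
```

```bash
python3 - <<'E'
from h import *
s=bot.observe();print(s["force"],s["clock"]);go((.639,.024,.237),s)
f=bot.grab_frame("scene");g=bot.grab_frame("side")
b=cv2.resize(f["frame"][100:250,180:380],(400,300),interpolation=2);c=cv2.resize(g["frame"][120:270,140:340],(400,300),interpolation=2)
cv2.imwrite("pics/e.png",np.hstack([b,c])[...,::-1])
E
```

```text
[ 0.50859091  0.04060643 -0.64456759] 7.25
tcp [0.6365 0.0242 0.2918] rot [ 3.142e+00 -3.000e-03 -2.984e+00] delta tool cm [-0.26 -0.06  5.48]
```

View pics/e.png

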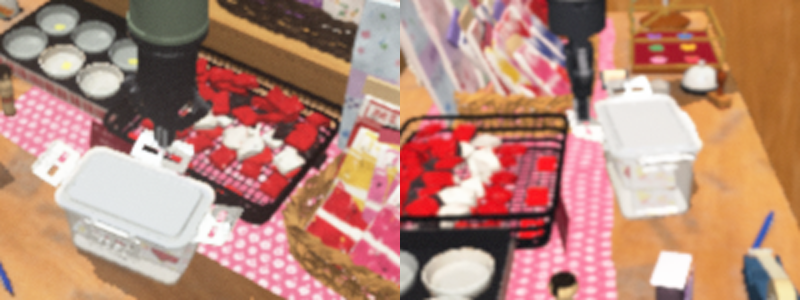

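The fingertips stand over the far clip, at scene crop (163,140) and side crop (585,122), clear of the lid and the basket. I'll press.

>>> arm_command:
  deltas:
    - [[-0.2,0,0.5],[0,0,0],0]
    - [[0,0,0.5],[0,0,0],0]
    - [[0,0,0.5],[0,0,0],0]
    - [[0,0,0.5],[0,0,0],0]
    - [[0,0,0.5],[0,0,0],0]
    - [[0,0,0.5],[0,0,0],0]
    - [[0,0,0.5],[0,0,0],0]
    - [[0,0,0.5],[0,0,0],0]
    - [[0,0,0.5],[0,0,0],0]
    - [[0,0,0.5],[0,0,0],0]
    - [[0,0,0.5],[0,0,0],0]
    - [[0,0,0],[0,0,0],0]
    - [[0,0,0],[0,0,0],0]

```text
clock: 8.65
position: [0.6394, 0.0246, 0.2396]
tool_rot: [-3.142, -0.0, -2.984]
force: [-0.2, -0.7, -0.4]
grip_width: -0.0004
finger_force: 0.0
```

>>> arm_command:
  deltas:
    - [[0,0,-4],[0,0,0],0]
    - [[0,0,-5],[0,0,0],0]
    - [[0,0,-5],[0,0,0],0]
    - [[0,0,-2.5],[0,0,0],0]
    - [[5,0,0],[0,0,0],0]
    - [[5,0,0],[0,0,0],0]
    - [[5,0,0],[0,0,0],0]
    - [[3,0,0],[0,0,0],0]
    - [[0,0,0],[0,0,0],0]

```text
clock: 9.55
position: [0.4586, -0.0044, 0.4055]
tool_rot: [3.141, 0.0, -2.985]
force: [0.3, 0.6, 0.2]
grip_width: 0.0005
finger_force: 0.0
```

```bash
python3 - <<'E'
from h import *
s,w=wrist();f=bot.grab_frame("scene");obs=[]
for t in("box","clip_left_mid","clip_right_mid"):
    for q in bot.mark_of(t,w)[:1]:
        print(t,q["p"],np.round(q["at"]),np.round(onz(q["at"],w,LOC[t][2]),3))
        obs.append((lambda P:proj(P,w)[0],LOC[t],np.array(q["at"])))
p,r=fit(obs);print(np.round(p,4),np.round(r,1))
for y in(.127,-.127):
    t=W(p,(0,y,.4));print(np.round(t,3));go(t,s)
a=cv2.resize(w["frame"][120:300,80:420],(400,212));b=cv2.resize(f["frame"][120:260,180:380],(400,280),interpolation=2)
o=np.zeros((280,800,3),np.uint8);o[:,:400]=b;o[:212,400:]=a
cv2.imwrite("pics/f.png",o[...,::-1])
E
```

```text
box 0.77 [259. 225.] [0.547 0.015 0.   ]
clip_left_mid 0.68 [365. 265.] [0.53  0.134 0.11 ]
clip_right_mid 0.96 [144. 266.] [ 0.569 -0.116  0.11 ]
[0.549  0.0097 0.1582] [[-3.5  0.6]
 [-0.1 -0.2]
 [ 1.6 -0.4]]
[0.529 0.135 0.4  ]
tcp [ 0.4586 -0.0044  0.4055] rot [ 3.141  0.    -2.985] delta tool cm [-9.12 12.69  0.55]
[ 0.569 -0.116  0.4  ]
tcp [ 0.4586 -0.0044  0.4055] rot [ 3.141  0.    -2.985] delta tool cm [ -9.17 -12.71   0.54]
```

View pics/f.png

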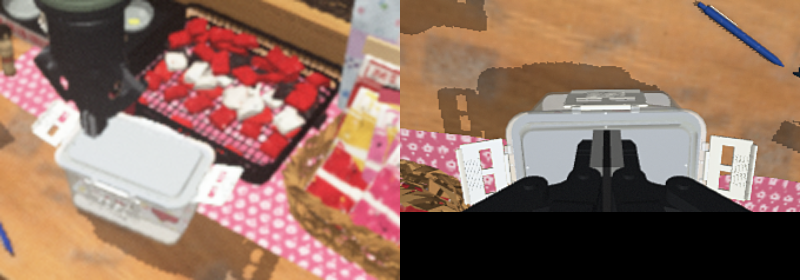

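Far is shut: its flap is gone from scene crop (160,112), and left and right are still open. Now the left clip.

>>> arm_command:
  deltas:
    - [[-3,4.2,0],[0,0,0],0]
    - [[-3,4.3,0],[0,0,0],0]
    - [[-3.1,4.3,0],[0,0,0],0]
    - [[0,0,0],[0,0,0],0]
    - [[0,0,4],[0,0,0],0]
    - [[0,0,4],[0,0,0],0]
    - [[0,0,2.8],[0,0,0],0]
    - [[0,0,0],[0,0,0],0]

```text
clock: 10.6
position: [0.5278, 0.1308, 0.2933]
tool_rot: [-3.14, -0.006, -2.984]
force: [-0.7, -0.3, 1.1]
grip_width: -0.0004
finger_force: 0.0
```

>>> arm_command:
  deltas:
    - [[0,0,0.5],[0,0,0],0]
    - [[0,0,0.5],[0,0,0],0]
    - [[0,0,0.5],[0,0,0],0]
    - [[0,0,0.5],[0,0,0],0]
    - [[0,0,0.5],[0,0,0],0]
    - [[0,0,0.5],[0,0,0],0]
    - [[0,0,0.5],[0,0,0],0]
    - [[0,0,0.5],[0,0,0],0]
    - [[0,0,0.5],[0,0,0],0]
    - [[0,0,0.5],[0,0,0],0]
    - [[0,0,0.5],[0,0,0],0]
    - [[0,0,0.2],[0,0,0],0]
    - [[0,0,0],[0,0,0],0]
    - [[0,0,0],[0,0,0],0]

```text
clock: 12.0
position: [0.5284, 0.1307, 0.2398]
tool_rot: [-3.142, 0.0, -2.984]
force: [0.5, 0.3, 0.9]
grip_width: -0.0003
finger_force: 0.0
```

>>> arm_command:
  deltas:
    - [[0,0,-4],[0,0,0],0]
    - [[0,0,-5],[0,0,0],0]
    - [[0,0,-5],[0,0,0],0]
    - [[0,0,-2.5],[0,0,0],0]
    - [[3,-4.2,0],[0,0,0],0]
    - [[3,-4.3,0],[0,0,0],0]
    - [[3.1,-4.3,0],[0,0,0],0]
    - [[0,0,0],[0,0,0],0]

```text
clock: 12.8
position: [0.4592, -0.0086, 0.4053]
tool_rot: [-3.141, -0.0, -2.991]
force: [0.4, 1.4, -0.3]
grip_width: -0.0005
finger_force: 0.0
```

```bash
python3 - <<'E'
from h import *
s,w=wrist()
t=W((.549,.0095,.158),(0,-.128,.237));print(s["clock"]);go(t,s)
q=bot.mark_of("clip_right_mid",w)[0];print(q["p"],np.round(onz(q["at"],w,.11),3))
cv2.imwrite("pics/g.png",w["frame"][...,::-1])
E
```

```text
12.8
tcp [ 0.4592 -0.0086  0.4053] rot [-3.141 -0.    -2.991] delta tool cm [ -9.25 -12.34  16.84]
0.78 [ 0.57  -0.117  0.11 ]
```

View pics/g.png

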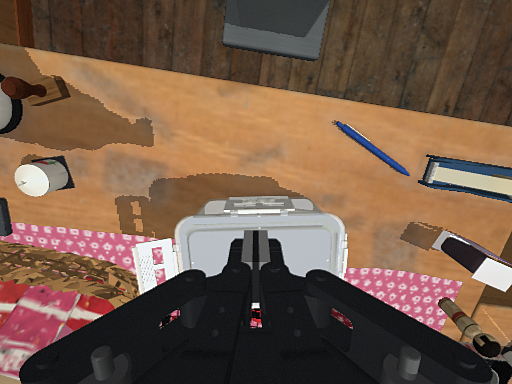

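The left clip is shut (no flap left at (360,257)). Right is still open at (157,265), and the bystanders haven't moved. Right clip next.

>>> arm_command:
  deltas:
    - [[-3,-4.1,0],[0,0,0],0]
    - [[-3,-4.1,0],[0,0,0],0]
    - [[-3.2,-4.1,0],[0,0,0],0]
    - [[0,0,0],[0,0,0],0]
    - [[0,0,4],[0,0,0],0]
    - [[0,0,4],[0,0,0],0]
    - [[0,0,2.8],[0,0,0],0]
    - [[0,0,0],[0,0,0],0]

```text
clock: 13.7
position: [0.5686, -0.1067, 0.2934]
tool_rot: [3.14, -0.005, -2.983]
force: [0.6, 0.5, 0.5]
grip_width: -0.0002
finger_force: 0.0
```

>>> arm_command:
  deltas:
    - [[0,0,0.5],[0,0,0],0]
    - [[0,0,0.5],[0,0,0],0]
    - [[0,0,0.5],[0,0,0],0]
    - [[0,0,0.5],[0,0,0],0]
    - [[0,0,0.5],[0,0,0],0]
    - [[0,0,0.5],[0,0,0],0]
    - [[0,0,0.5],[0,0,0],0]
    - [[0,0,0.5],[0,0,0],0]
    - [[0,0,0.5],[0,0,0],0]
    - [[0,0,0.5],[0,0,0],0]
    - [[0,0,0.5],[0,0,0],0]
    - [[0,0,0.3],[0,0,0],0]
    - [[0,0,0],[0,0,0],0]
    - [[0,0,0],[0,0,0],0]

```text
clock: 15.1
position: [0.5692, -0.1082, 0.2388]
tool_rot: [-3.142, 0.0, -2.984]
force: [-0.7, 0.7, -0.4]
grip_width: -0.0
finger_force: 0.0
```

>>> arm_command:
  deltas:
    - [[0,0,-4],[0,0,0],0]
    - [[0,0,-5],[0,0,0],0]
    - [[0,0,-5],[0,0,0],0]
    - [[0,0,-2.5],[0,0,0],0]
    - [[3,4.2,0],[0,0,0],0]
    - [[3,4.3,0],[0,0,0],0]
    - [[3.1,4.3,0],[0,0,0],0]
    - [[0,0,0],[0,0,0],0]

```text
clock: 15.9
position: [0.4609, 0.0024, 0.4041]
tool_rot: [3.14, -0.001, -2.979]
force: [0.5, -0.4, 0.5]
grip_width: -0.0001
finger_force: 0.0
```

```bash
python3 - <<'E'
from h import *
s,w=wrist();f=bot.grab_frame("scene");print(s["clock"],s["force"])
b=cv2.resize(f["frame"][120:270,180:380],(400,300),interpolation=2);a=cv2.resize(w["frame"],(400,300))
cv2.imwrite("pics/i.png",np.hstack([b,a])[...,::-1])
E
```

```text
15.9 [ 0.50213407 -0.37800323  0.50137683]
```

View pics/i.png

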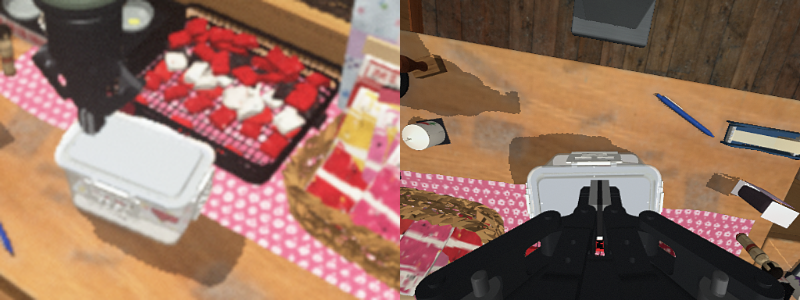

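All four clips hang flat: no flap sticks out round the lid at scene crop (135,150) or wrist crop (596,190). The box and bystanders are in place, so I'll hand in.

```bash
python3 -c "
from workcell import bot
print(bot.job_done())"
```

```text
the job is handed in; nothing more can be done
None
```

I pressed the four clips in order (near, far, left, right) and handed the job in at about 16 s; the last pictures show no flap sticking out and the box and bystanders in place, but the judge's verdict was not returned.

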